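Preset the painter's cradle with its thumb wheel

ROBOT

A 6-joint arm with a two-finger parallel gripper is mounted at the origin on the work surface. World frame = base frame: x ahead of the robot, y to its left, z up, the work surface at z = 0. Lengths are in m, angles in rad, forces in N, time in s.
With the tool pointing down it reaches from about 0.275 to 0.775 m from the base axis. Payload 14.6 kg.
Tool frame: the origin (TCP) lies on the centre line of the jaws, within the pads' length; the fingertips stand 25 mm ahead of it and the grasp point (between the pads) lies 6 mm ahead of it (bot.tips_ahead is the distance from the TCP to the fingertips, in m); z points along the fingers, y is the direction in which the jaws open and shut (so a half turn about z gives the same grasp; the last joint's range is limited). The gripper opens to 85 mm and grips with 20 to 120 N. Pads are 22 mm wide; open, the fingers measure 114 mm over their backs; the gripper's body (76 mm by 85 mm) begins 54 mm behind the grasp point. The pads swing forward as they close: fully open they stand 13 mm farther back than shut.
Start: joints at [-1.326, 0.263, -0.048, 1.259, 0, 1.415], TCP at [0.204, -0.484, 0.256] pointing down, gripper open.
Joint ranges: [-2.65, 2.65], [-0.89, 1.7], [-1.18, 1.37], [-2.13, 2.11], [-1.35, 1.29], [-3.14, 3.14]. Speed limits (rad/s): [1.89, 1.89, 2.57, 2.79, 3.14, 3.14].

INTERFACE

Orientations are given as a rotation vector (axis times angle).
In Python, from cell import bot, cams gives the robot as it stands. The module is installed in compiled form; this text tells all that it offers.
- The arm moves only by the tool carry_out, never from a script. Its argument "increments" is a list that holds one entry, the list of rows, each a list of 7 numbers: the shift along the tool's x, y, z normalised to -1 to 1, where 1 is 500 mm, then the turn, a rotation vector about the tool's x, y, z normalised to -1 to 1, where 1 is 60 degrees, then the gripper's target within -1 to 1 (fully open at 1, half-way at 0, shut at -1). A call has 1 to 5 rows; each row is the pose to reach, as a shift and turn from the pose commanded when the call began, along the tool's axes at that moment; what a row does not reach only later rows make up. A row lasts 1/8 s, in which the tool goes at most 62.5 mm and 10.7 degrees, less where a joint would pass 70% of its speed; a pose out of reach is approached as far as the arm can. A call with a number of a shift or a turn outside -1 to 1 is refused whole. A call with a gripper value outside its range is refused whole. The fingers move at their own pace and stop on an object; "squeeze" is the grip in N (left out, the last holds). Time passes only in rows, so rows that repeat a pose let the fingers close. It gives the time, the measured TCP pose, the force and the opening at its end, in the units of the state.
- bot.observe(): the state, without advancing time (a new reading comes with each control period).
- cams.camera(name): name is "side" or "top" or "wrist"; returns a dict with "pixels" (420x560x3 uint8, blue, green, red), "z_map" (420x560 float32, m along the optical axis (not along the pixel's ray), 0 where there is no reading), "fx", "fy", "cx", "cy" (pixels), "k1" (the pictures are not rectified: a ray, as slopes to the right and down, at radius r is drawn at 1 + k1 r^2 times it, then the intrinsics apply), "extrinsics" (4x4, takes a point from world to camera coordinates). Camera axes: x right, y up, looking along -z (the intrinsics and any distortion apply to the point x, -y, -z); pixel columns grow to the right and rows downward; lengths in m; the calibration is good to about 2 mm. A picture is of the moment at which its call begins.
- bot.sign_off(): hands the job in, once; it reports no verdict.
The state is a dict: "time_s": time; "joints": joint angles; "qvel": joint speeds; "joint_torque": joint torques, N m; "position": TCP position; "ee_rot": TCP orientation; "wrist_force": force on the tool from outside, world axes, zero at the start; "moment": the same for the moment, N m; "finger_gap": finger opening in m.
Only numpy, scipy, OpenCV 4.12 (cv2) and the standard library are available. Lean on these libraries where they do the work, as an engineer would, in place of code of your own. Each camera call takes 0.05 s, during which the arm holds its last target. There are 200 camera calls.

TASK

Set the toy painter's wooden cradle for the next figurine: with a fingertip on top of the knurled metal wheel, roll it so that the sliding jaw creeps towards the fixed jaw, and stop when the jaw's thin pointer lines up with the dark gauge mark on the little pale block beside the scale. Turn only the wheel: do not push the jaw itself, pick nothing up, and leave the figurine, jar, cup and brush where they are. Finish with the hand clear of everything.

Things in the scene. Friction and masses are not known exactly. Their poses are not given: they have to be found in the camera images.
- cradle: Painter's cradle screwed to the bench: wooden base 310 x 134 x 12 mm, white scale strip along its -y side. Origin: at bench height under the jaw line; x runs along the jaw line from the fixed jaw (x = -125 mm, 58 mm high) to the wheel (x = +100 mm); z up. The wheel's green housing is 90 mm long (x), 48 mm wide, top 58 mm above the bench.
- wheel: Knurled metal wheel, 64 mm diameter, 20 mm wide. Origin: its centre, 50 mm above the bench; level axle along cradle y. Its top, 82 mm up, stands 24 mm clear of the housing. Rolling the top towards the fixed jaw (cradle -x) closes the jaw 6 mm per radian (1.9 mm per 10 mm of rim travel); the reverse opens it. It needs 1 to 2 N at the rim (5 to 10 N of pressure drives it) and does not coast.
- jaw: Sliding wooden jaw, 18 x 70 mm, top 58 mm above the bench, grey felt on its inner face, with a steel bar running into the wheel housing. Slides along the cradle's x. Origin: on the jaw's centre plane, at bench height. Must only be moved by the wheel.
- pointer (a point): Tip of the thin black pointer, 3 mm wide, that sticks out of the sliding jaw over the scale towards cradle -y; the point is on its centre line, 24 mm above the bench.
- gauge_mark (a point): Edge nearest the pointer, in the middle of its width, of the dark gauge mark: a band 6 mm wide (along cradle x) across the top of the small pale metal gauge block (40 x 22 x 12 mm) fixed beside the scale strip, 24 mm above the bench. Same axes as the cradle. At the start the pointer lies 8 to 20 mm on its +x (wheel) side.
- figurine: Loose black lacquered toy figurine, 60 mm wide, about 125 mm tall, past the fixed jaw's end of the cradle. Origin: middle of its underside.
- jar: Loose lidded glass paint jar, 52 mm diameter, 65 mm tall. Origin: middle of its underside.
- cup: Loose blue plastic water cup, 60 mm diameter, 50 mm tall. Origin: middle of its underside.
- brush: Loose flat brush with wooden handle, 170 mm long, lying on the bench. Origin: middle of its underside.

How it is judged:
By the outcome, as a careful person would: the job done as asked, in the order asked, and still so for the second after the job is handed in, with the robot touching nothing.
It also fails if it takes over 51 s, if anything falls off the work surface, if the arm or the gripper's body presses on something with over 40 N, if the wrist force passes 120 N, or if a joint passes its speed limit or range.

## Working session

There is one attempt and no reset: what is moved stays moved. The work goes in short steps, Python scripts to look and compute and a tool call to move; the robot and the scene stay as the last step left them, time stands still between calls to the robot, and variables do not carry over. Pictures are saved under pics/ and viewed, on a budget of 10 in all, crops included, one or two more only if the job needs it, and the job is handed in when it is done.

Besides the shell and the picture viewer there is one more tool, called after "Call:" by a JSON object that holds its "api" and its "payload", one argument or row to a line. carry_out: Moves the arm, as the interface text tells. Scaled input: -1 to 1 covers 500 mm each way for a shift and 60 degrees each way for a turn. Its arguments: {"type":"object","properties":{"increments":{"type":"array"},"squeeze":{"type":"number"}},"required":["increments"]}

```bash
mkdir -p pics
cat > h.py <<'E'
import numpy as np, cv2
from scipy.spatial.transform import Rotation as R
from cell import bot, cams
def shot(n, save=None):
    c=cams.camera(n)
    if save: cv2.imwrite('pics/'+save,c['pixels'])
    np.savez('last_%s.npz'%n,**c)
    return c
def load(n): 
    d=np.load('last_%s.npz'%n); return {k:d[k] for k in d}
def rays(c,uv):
    uv=np.atleast_2d(np.float64(uv)); d=(uv-[c['cx'],c['cy']])/[c['fx'],c['fy']]
    s=d.copy()
    for _ in range(20): s=d/(1+c['k1']*(s**2).sum(1,keepdims=True))
    E=c['extrinsics']; D=np.c_[s[:,0],-s[:,1],-np.ones(len(s))]@E[:3,:3]
    o=-E[:3,:3].T@E[:3,3]
    return o,D
def onplane(c,uv,z):
    o,D=rays(c,uv); return o+D*((z-o[2])/D[:,2:])
def withz(c,uv):
    uv=np.atleast_2d(uv); o,D=rays(c,uv)
    dz=np.array([c['z_map'][int(round(v)),int(round(u))] for u,v in uv])
    return o+D*dz[:,None]
E
python3 - <<'E'
from h import *
s=bot.observe(); print({k:np.round(v,3) for k,v in s.items()}, bot.tips_ahead)
for n in('top','side'):
    c=shot(n,n+'0.png'); print(n,c['fx'],c['k1'],np.round(c['extrinsics'],3).tolist())
E
```

```text
{'time_s': np.float64(0.0), 'joints': array([-1.326,  0.264, -0.049,  1.259, -0.   ,  1.415]), 'qvel': array([-0.   , -0.   , -0.001, -0.001,  0.   , -0.001]), 'joint_torque': array([ 4.0000e-03, -6.3762e+01,  3.8457e+01,  1.4000e-02,  0.0000e+00,
       -0.0000e+00]), 'position': array([ 0.204, -0.483,  0.256]), 'ee_rot': array([-3.078, -0.624,  0.   ]), 'wrist_force': array([0.62 , 0.701, 0.63 ]), 'moment': array([ 0.066, -0.004,  0.03 ]), 'finger_gap': np.float64(0.086)} 0.025
top 426.2485472757087 -0.09906100902134386 [[-0.002, -1.0, -0.007, -0.073], [0.986, -0.003, 0.167, -0.617], [-0.167, -0.006, 0.986, -0.901], [0.0, 0.0, 0.0, 1.0]]
side 429.45328348898283 -0.03680084581713085 [[0.99, -0.143, -0.0, -0.657], [0.097, 0.672, 0.734, -0.059], [-0.105, -0.726, 0.679, -0.853], [0.0, 0.0, 0.0, 1.0]]
```

View pics/top0.png

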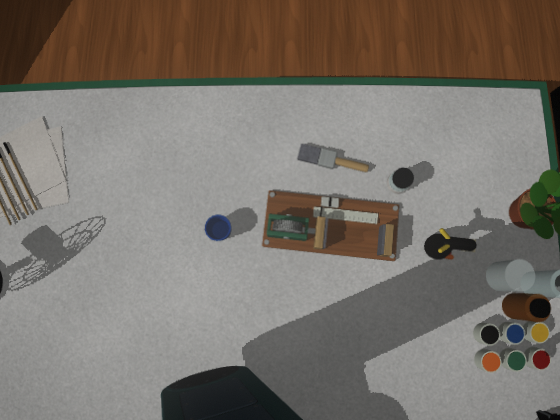

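View pics/side0.png

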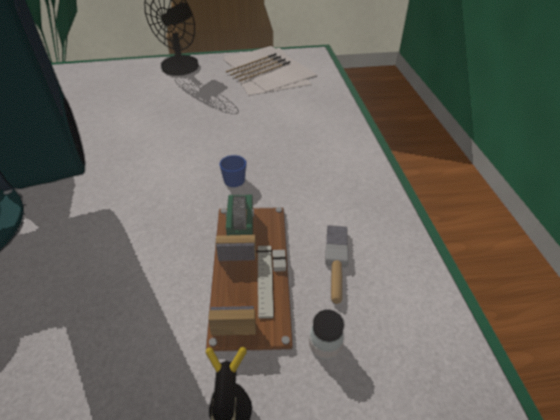

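Top view: the cradle's wheel is at about (289,228), the sliding jaw at (320,233), the fixed jaw at (388,240) and the gauge block at (330,202). The figurine is at (438,245), the cup at (218,228) and the jar at (402,178). The side view agrees, with the wheel at (240,212) and the gauge block at (280,260).

Run:
```python
from h import *
c=load('top')
im=c['pixels'];hsv=cv2.cvtColor(im,cv2.COLOR_BGR2HSV)
def big(m,roi):
    z=np.zeros_like(m);x0,y0,x1,y1=roi;z[y0:y1,x0:x1]=m[y0:y1,x0:x1]
    cs,_=cv2.findContours(z,cv2.RETR_EXTERNAL,cv2.CHAIN_APPROX_NONE);return max(cs,key=cv2.contourArea)
m=cv2.morphologyEx(cv2.inRange(hsv,(3,70,30),(20,255,255)),cv2.MORPH_CLOSE,np.ones((9,9)))
k=big(m,(250,180,410,270)); P=onplane(c,k[:,0,:],0.012)
r=cv2.minAreaRect(np.float32(P[:,:2]));print('base',r)
g=big(cv2.inRange(hsv,(55,60,20),(95,255,255)),(255,200,320,250))
r2=cv2.minAreaRect(np.float32(onplane(c,g[:,0,:],0.058)[:,:2]));print('housing',r2)
print('zs',np.round(withz(c,[(289,226),(320,225),(388,235),(330,202),(250,280)]),3))
s=load('side'); a=cv2.resize(im[180:270,255:405],None,fx=5,fy=5,interpolation=cv2.INTER_CUBIC)
cv2.imwrite('pics/crop1.png',a)
```

```text
base ((0.5904098749160767, -0.19006678462028503), (0.30772310495376587, 0.1331855058670044), 83.45337677001953)
housing ((0.5803866982460022, -0.0885382741689682), (0.08704068511724472, 0.04922490939497948), 83.17037963867188)
zs [[ 0.579 -0.092  0.079]
 [ 0.584 -0.16   0.06 ]
 [ 0.562 -0.312  0.055]
 [ 0.642 -0.187  0.025]
 [ 0.465 -0.002 -0.001]]
```

View pics/crop1.png

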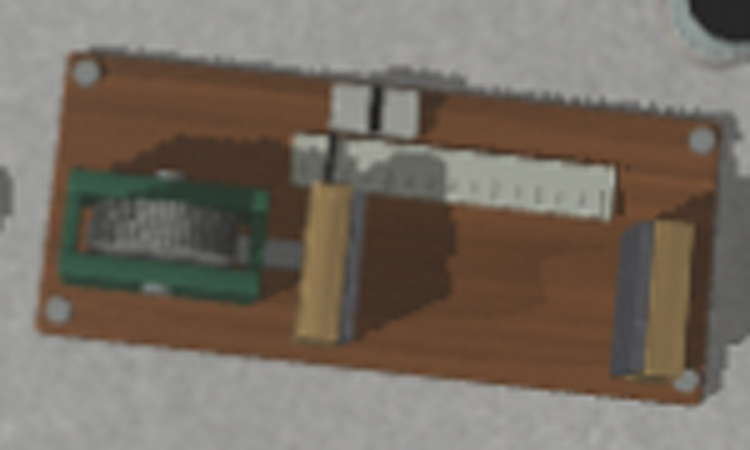

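The crop shows the pointer at about full-image (321.4,211.6) and the gauge band at (330.2,201.6). The housing, base and wheel heights all match the given sizes. Next I'll work out the move to above the wheel.

```bash
cat >> h.py <<'E'
A=np.radians(83.3); CX=np.array([np.cos(A),np.sin(A),0]); CY=np.array([-np.sin(A),np.cos(A),0])
W=np.array([0.580,-0.090,0.05])
RT=R.from_matrix(np.c_[CX,-CY,[0,0,-1]])
def row(p,rot=RT):
    s=bot.observe(); r0=R.from_rotvec(s['ee_rot'])
    return np.round(np.r_[r0.inv().apply(p-s['position'])/0.5,(r0.inv()*rot).as_rotvec()/np.radians(60)],3)
E
python3 -c "
from h import *
print(row(W+CX*0.008+[0,0,0.13]))
c=load('top');p=onplane(c,[(321.4,211.6),(329.4,201.6)],.024);print(p,(p-W)@CX*1e3)"
```

```text
[ 1.006e+00 -4.460e-01  1.520e-01 -1.000e-03 -1.000e-03 -1.007e+00]
[[ 0.61990948 -0.16720384  0.024     ]
 [ 0.64326819 -0.18611956  0.024     ]] [-72.02032277 -88.08158177]
```

Call:
{"api": "carry_out", "payload": {
  "increments": [
    [[0.2, -0.09, 0.03, 0, 0, -0.17, -1], [0.3, -0.13, 0.045, 0, 0, -0.34, -1], [0.4, -0.18, 0.06, 0, 0, -0.51, -1], [0.5, -0.22, 0.075, 0, 0, -0.68, -1], [0.6, -0.27, 0.09, 0, 0, -0.85, -1]]
  ],
  "squeeze": 40
}}

```text
time_s: 0.72
position: [0.4163, -0.2553, 0.2135]
ee_rot: [-2.505, -1.896, 0.0]
wrist_force: [0.6, -1.0, -0.8]
finger_gap: -0.0003
```

```bash
python3 -c "
from h import *
print(row(W+CX*0.008+[0,0,0.13]),bot.observe())"
```

```text
[ 0.423  0.223  0.067 -0.    -0.    -0.151] {'time_s': 0.725, 'joints': array([-7.17221187e-01,  2.18832184e-01, -2.27653975e-01,  1.12435796e+00,
       -2.66479232e-06,  1.12881123e+00]), 'qvel': array([ 1.03529281,  0.13282841, -0.01195658, -0.14696731,  0.00270751,
       -0.3856128 ]), 'joint_torque': array([-1.27315897e+01, -6.31789827e+01,  3.55090892e+01,  1.34096514e+00,
        1.56639767e-02,  8.12476818e-01]), 'position': array([ 0.41629914, -0.25533736,  0.21352603]), 'ee_rot': array([-2.50514853e+00, -1.89566472e+00,  1.94373439e-05]), 'wrist_force': array([ 0.64954498, -0.96676922, -0.83264235]), 'moment': array([-0.02905859,  0.03333547,  0.00866818]), 'finger_gap': -0.00028404217522229964}
```

Call:
{"api": "carry_out", "payload": {
  "increments": [
    [[0.1, 0.05, 0.02, 0, 0, -0.15, -1], [0.2, 0.1, 0.03, 0, 0, -0.15, -1], [0.3, 0.15, 0.05, 0, 0, -0.15, -1], [0.4, 0.2, 0.06, 0, 0, -0.15, -1], [0.41, 0.21, 0.067, 0, 0, -0.15, -1]]
  ]
}}

```text
time_s: 1.35
position: [0.5743, -0.0866, 0.1795]
ee_rot: [-2.35, -2.083, 0.0]
wrist_force: [0.6, -0.5, 0.3]
finger_gap: -0.0001
```

```bash
python3 -c "
from h import *
c=shot('wrist','w1.png')
print(row(W+CX*0.008+[0,0,0.13]),bot.observe()['position'],bot.observe()['wrist_force'])
E=c['extrinsics'];print(-E[:3,:3].T@E[:3,3],E[:3,:3])"
```

```text
[ 0.013  0.013 -0.002 -0.001 -0.    -0.004] [ 0.57388785 -0.08751752  0.17919866] [-0.24250013  0.07024128 -1.44218969]
[ 0.58429031 -0.00517352  0.29745786] [[ 9.92754019e-01 -1.20164278e-01  7.03877924e-05]
 [ 1.13985311e-01  9.41519883e-01 -3.17092509e-01]
 [ 3.80369207e-02  3.14802886e-01  9.48394610e-01]]
```

View pics/w1.png

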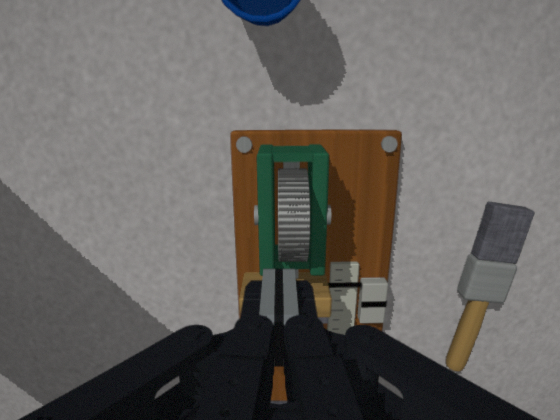

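The wrist view shows the wheel at (293,215), the pointer across the strip at about row 285 (cols 325-360), and the gauge band at about row 304 (cols 362-386). I'll measure all three.

```bash
cat >> h.py <<'E'
def dark_rows(c,u0,u1,v0,v1,th=0.5):
    """centre and edges (rows, subpixel, half level) of the dark line crossing columns u0..u1"""
    g=cv2.cvtColor(c['pixels'],cv2.COLOR_BGR2GRAY).astype(float)
    p=g[v0:v1,u0:u1].mean(1); i=p.argmin(); lvl=(p[i]+np.percentile(p,80))/2
    a=i
    while a>0 and p[a]<lvl:a-=1
    b=i
    while b<len(p)-1 and p[b]<lvl:b+=1
    ea=a+(p[a]-lvl)/(p[a]-p[a+1]); eb=b-1+(lvl-p[b-1])/(p[b]-p[b-1])
    return v0+ea, v0+eb, p.round(0)
E
python3 - <<'E'
from h import *
c=load('wrist')
a,b,p=dark_rows(c,340,353,270,300);print(a,b,p)
a2,b2,p2=dark_rows(c,366,382,290,318);print(a2,b2,p2)
P=onplane(c,[(346,(a+b)/2),(374,a2),(374,b2)],.024)
print(P,((P-W)@CX*1e3).round(2),((P-W)@CY*1e3).round(1))
# wheel: housing via green mask
hsv=cv2.cvtColor(c['pixels'],cv2.COLOR_BGR2HSV)
m=cv2.inRange(hsv,(55,80,20),(95,255,255));m[:130]=0;m[268:]=0;m[:,:240]=0;m[:,345:]=0
print('wheel axle nubs at z=.05',onplane(c,[(257,214),(330,214)],.05), withz(c,[(293,205)]))
# base edges direction
print(onplane(c,[(232,132),(238,300),(400,132),(391,260)],.012))
print('zs', withz(c,[(374,304),(346,275),(374,296)])[:,2])
E
```

```text
281.95919811320755 287.04426605504585 [ 98. 101. 101.  98.  97.  94.  94. 100. 100.  98.  93.  92.  59.  17.
   5.   6.  23.  59.  93. 106. 108. 110. 112. 116. 117. 125. 138. 140.
 139. 135.]
301.20357541899443 306.6301142263759 [132. 132. 132. 131. 132. 131. 132. 131. 132. 131. 127.  79.  23.   6.
   4.   6.  30.  90. 124. 130. 130. 130. 130. 130. 130. 130. 130. 130.]
[[ 0.6223386  -0.16520191  0.024     ]
 [ 0.64562468 -0.18477442  0.024     ]
 [ 0.64548209 -0.19026882  0.024     ]] [-69.75 -86.47 -91.94] [-50.8 -76.2 -76.7]
wheel axle nubs at z=.05 [[ 0.55919609 -0.08556247  0.05      ]
 [ 0.61070364 -0.09179838  0.05      ]] [[ 0.58517301 -0.07319134  0.07834454]]
[[ 0.54540386 -0.02994178  0.012     ]
 [ 0.52710591 -0.17620861  0.012     ]
 [ 0.67414614 -0.04492639  0.012     ]
 [ 0.66431084 -0.15333123  0.012     ]]
zs [0.02413052 0.01754937 0.02502238]
```

```bash
sed -i 's/^W=.*/W=np.array([0.583,-0.089,0.05])/' h.py; python3 -c "
from h import *
c=load('wrist');cv2.imwrite('pics/w1c.png',cv2.resize(c['pixels'][255:325,310:400],None,fx=8,fy=8,interpolation=cv2.INTER_CUBIC))
print(row(W+CX*0.015+[0,0,0.063]))"
```

```text
[ 0.029  0.018  0.132 -0.001 -0.    -0.004]
```

View pics/w1c.png

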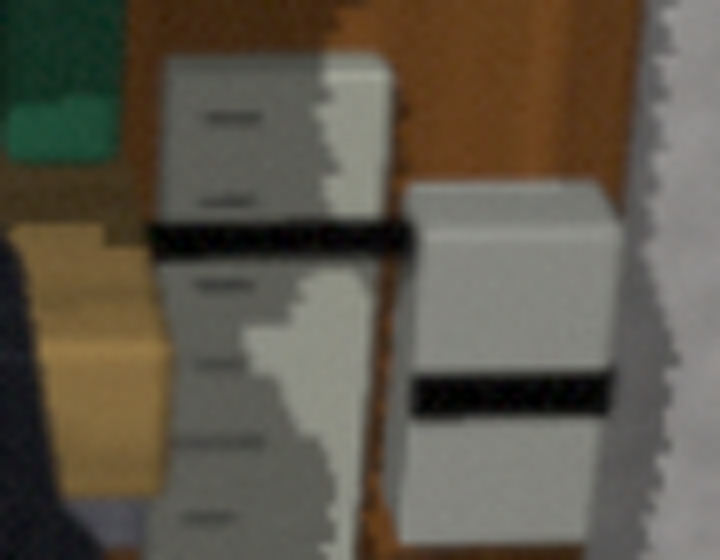

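The zoom shows the pointer, including its lit-side face, against the pale block's band. The pointer's centre must travel about 18.5 mm to the middle of the band. Descending to just above the wheel, 15 mm to the +x side.

Call:
{"api": "carry_out", "payload": {
  "increments": [
    [[0.029, 0.018, 0.04, 0, 0, -0.004, -1], [0.029, 0.018, 0.08, 0, 0, -0.004, -1], [0.029, 0.018, 0.12, 0, 0, -0.004, -1], [0.029, 0.018, 0.13, 0, 0, -0.004, -1], [0.029, 0.018, 0.13, 0, 0, -0.004, -1]]
  ]
}}

```text
time_s: 2.02
position: [0.5834, -0.0765, 0.1157]
ee_rot: [-2.351, -2.084, 0.0]
wrist_force: [0.5, -0.7, -0.2]
finger_gap: -0.0002
```

Call:
{"api": "carry_out", "payload": {
  "increments": [
    [[0, 0, 0.004, 0, 0, 0, -1], [0, 0, 0.008, 0, 0, 0, -1], [0, 0, 0.01, 0, 0, 0, -1], [0, 0, 0.012, 0, 0, 0, -1]]
  ]
}}

```text
time_s: 2.52
position: [0.5837, -0.0758, 0.1094]
ee_rot: [2.35, 2.085, 0.0]
wrist_force: [-0.6, 0.3, 0.3]
finger_gap: 0.0003
```

Call:
{"api": "carry_out", "payload": {
  "increments": [
    [[0, 0, 0.003, 0, 0, 0, -1], [0, 0, 0.005, 0, 0, 0, -1], [0, 0, 0.005, 0, 0, 0, -1]]
  ]
}}

```text
time_s: 2.9
position: [0.5836, -0.0758, 0.1068]
ee_rot: [-2.35, -2.085, 0.0]
wrist_force: [0.3, -0.6, -0.4]
finger_gap: 0.0001
```

Call:
{"api": "carry_out", "payload": {
  "increments": [
    [[0, 0, 0.002, 0, 0, 0, -1], [0, 0, 0.002, 0, 0, 0, -1]]
  ]
}}

```text
time_s: 3.15
position: [0.5838, -0.0759, 0.1063]
ee_rot: [2.35, 2.084, 0.0]
wrist_force: [-1.1, 0.8, 5.6]
finger_gap: 0.0001
```

Call:
{"api": "carry_out", "payload": {
  "increments": [
    [[-0.004, 0, 0.001, 0, 0, 0, -1], [-0.018, 0, 0.001, 0, 0, 0, -1], [-0.032, 0, 0.001, 0, 0, 0, -1], [-0.046, 0, 0.001, 0, 0, 0, -1], [-0.05, 0, 0.001, 0, 0, 0, -1]]
  ]
}}

```text
time_s: 3.78
position: [0.5809, -0.1011, 0.1063]
ee_rot: [2.35, 2.084, 0.001]
wrist_force: [-2.3, -0.8, 10.2]
finger_gap: -0.0001
```

```bash
cat >> h.py <<'E'
def gap():
    c=shot('wrist'); s=bot.observe()
    return c
def topgap(c):
    """pointer/band along cradle x from top camera: dark columns"""
    t=dict(c); t['pixels']=cv2.transpose(c['pixels'])
    return t
E
python3 - <<'E'
from h import *
c=shot('wrist','w2.png'); s=bot.observe(); print(s['position'],s['wrist_force'])
t=shot('top')
cv2.imwrite('pics/t2.png',np.hstack([c['pixels'],cv2.resize(t['pixels'][185:255,285:365],None,fx=6,fy=6,interpolation=cv2.INTER_CUBIC)])[:, :] if False else np.hstack([cv2.resize(c['pixels'],(400,300)),cv2.resize(t['pixels'][185:245,285:365],(400,300),interpolation=cv2.INTER_CUBIC)]))
E
```

```text
[ 0.58088941 -0.10126876  0.1062499 ] [-2.55550468 -1.05838578 11.39947438]
```

View pics/t2.png

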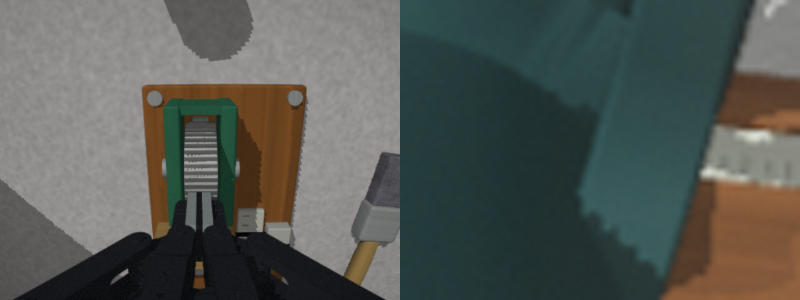

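The left panel shows the fingertip on the wheel, with the fingers hiding the mark. In the right panel the arm blocks the top camera. I'll lift to the first viewing pose and measure there with the wrist camera.

Call:
{"api": "carry_out", "payload": {
  "increments": [
    [[0, 0, -0.05, 0, 0, 0, -1], [0.03, 0, -0.1, 0, 0, 0, -1], [0.04, 0, -0.146, 0, 0, 0, -1], [0.04, 0, -0.146, 0, 0, 0, -1], [0.04, 0, -0.146, 0, 0, 0, -1]]
  ]
}}

```text
time_s: 4.5
position: [0.5828, -0.0809, 0.1777]
ee_rot: [-2.35, -2.084, 0.001]
wrist_force: [-0.2, -0.1, 0.5]
finger_gap: 0.0001
```

```bash
cat >> h.py <<'E'
def measure(dp=1.5,save=None):
    c=shot('wrist',save)
    # block top (fixed): predicted pixel columns from world positions
    E=c['extrinsics']
    def proj(p):
        q=E[:3,:3]@p+E[:3,3]; s=np.array([q[0]/-q[2],-q[1]/-q[2]]); s=s*(1+c['k1']*(s@s)); return s*[c['fx'],c['fy']]+[c['cx'],c['cy']]
    b=proj(np.array([0.6455,-0.1875,.024])); 
    u,v=b.round().astype(int)
    a2,b2,_=dark_rows(c,u-7,u+8,v-12,v+13)
    pu=u-28
    a,bb,p=dark_rows(c,pu-6,pu+7,v-32,v+8)
    P=onplane(c,[(pu,bb),(pu,a),(u,a2),(u,b2)],.024)
    x=(P-W)@CX*1e3
    print('px',u,v,'ptr rows',a,bb,'band rows',a2,b2)
    print('ptr low edge+1.5',x[0]+1.5,'ptr upper',x[1],'band',x[2:],'GAP',x[0]+1.5-x[2:].mean())
E
python3 -c "
from h import *
measure(save='w3.png');s=bot.observe();print(s['position'],s['wrist_force'],s['time_s'])
c=load('wrist');cv2.imwrite('pics/w3c.png',cv2.resize(c['pixels'][230:340,290:420],None,fx=5,fy=5,interpolation=cv2.INTER_CUBIC))"
```

```text
px 365 312 ptr rows 294.8273942093541 300.3402203856749 band rows 308.82984886649876 314.5476489028213
ptr low edge+1.5 -77.28694896493187 ptr upper -73.37472210831255 band [-87.62964798 -93.46359051] GAP 13.259670281955323
[ 0.58270044 -0.08088565  0.17749086] [-0.98013874  0.14862571  0.3741156 ] 4.55
```

View pics/w3c.png

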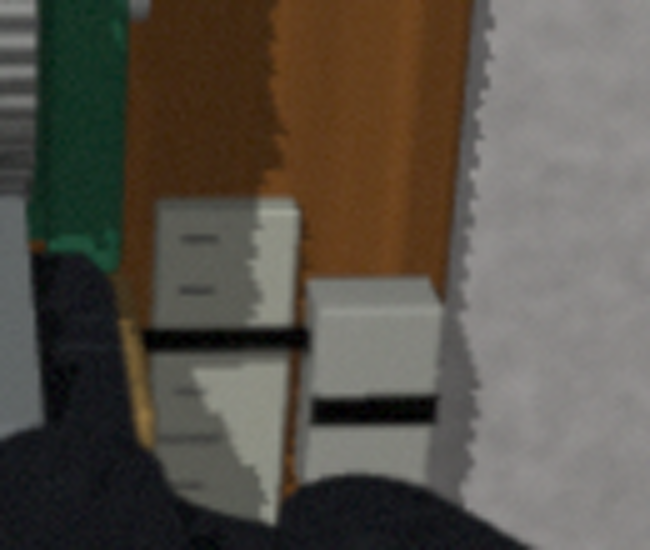

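The pointer advanced from about 18.3 mm to 13.3 mm from the mark in one 25 mm stroke, which is 5 mm with no slip. Next I'll do two more strokes with the same pressure.

Call:
{"api": "carry_out", "payload": {
  "increments": [
    [[0.012, 0, 0.07, 0, 0, 0, -1], [0.012, 0, 0.12, 0, 0, 0, -1], [0.012, 0, 0.138, 0, 0, 0, -1], [0.012, 0, 0.143, 0, 0, 0, -1], [0.012, 0, 0.146, 0, 0, 0, -1]]
  ]
}}

```text
time_s: 5.18
position: [0.5841, -0.0751, 0.1061]
ee_rot: [2.35, 2.084, 0.001]
wrist_force: [-2.9, 1.3, 7.9]
finger_gap: 0.0
```

Call:
{"api": "carry_out", "payload": {
  "increments": [
    [[-0.006, 0, 0, 0, 0, 0, -1], [-0.02, 0, 0, 0, 0, 0, -1], [-0.036, 0, 0, 0, 0, 0, -1], [-0.052, 0, 0, 0, 0, 0, -1], [-0.056, 0, 0, 0, 0, 0, -1]]
  ]
}}

```text
time_s: 5.8
position: [0.5809, -0.1031, 0.1062]
ee_rot: [2.35, 2.083, 0.001]
wrist_force: [0.5, 0.1, 2.6]
finger_gap: 0.0001
```

Call:
{"api": "carry_out", "payload": {
  "increments": [
    [[0, 0, -0.01, 0, 0, 0, -1], [0, 0, -0.02, 0, 0, 0, -1], [0.03, 0, -0.02, 0, 0, 0, -1], [0.056, 0, -0.02, 0, 0, 0, -1], [0.056, 0, -0.012, 0, 0, 0, -1]]
  ]
}}

```text
time_s: 6.42
position: [0.5839, -0.0735, 0.1113]
ee_rot: [2.348, 2.087, 0.0]
wrist_force: [0.4, -0.2, -0.6]
finger_gap: 0.0001
```

Call:
{"api": "carry_out", "payload": {
  "increments": [
    [[0, 0, 0.006, 0, 0, 0, -1], [0, 0, 0.01, 0, 0, 0, -1], [0, 0, 0.012, 0, 0, 0, -1], [0, 0, 0.012, 0, 0, 0, -1]]
  ]
}}

```text
time_s: 6.92
position: [0.5838, -0.075, 0.106]
ee_rot: [2.35, 2.084, 0.001]
wrist_force: [-3.7, 1.5, 9.4]
finger_gap: 0.0
```

Call:
{"api": "carry_out", "payload": {
  "increments": [
    [[-0.006, 0, 0, 0, 0, 0, -1], [-0.02, 0, 0, 0, 0, 0, -1], [-0.034, 0, 0, 0, 0, 0, -1], [-0.046, 0, 0.001, 0, 0, 0, -1], [-0.048, 0, 0.001, 0, 0, 0, -1]]
  ]
}}

```text
time_s: 7.55
position: [0.581, -0.0996, 0.1063]
ee_rot: [2.35, 2.082, 0.0]
wrist_force: [-6.2, -0.8, 20.4]
finger_gap: -0.0001
```

Call:
{"api": "carry_out", "payload": {
  "increments": [
    [[0, 0, -0.05, 0, 0, 0, -1], [0.03, 0, -0.1, 0, 0, 0, -1], [0.03, 0, -0.147, 0, 0, 0, -1], [0.03, 0, -0.147, 0, 0, 0, -1], [0.03, 0, -0.147, 0, 0, 0, -1]]
  ]
}}

```text
time_s: 8.18
position: [0.5824, -0.084, 0.1776]
ee_rot: [-2.35, -2.084, 0.001]
wrist_force: [-0.9, -0.3, -0.8]
finger_gap: -0.0003
```

```bash
python3 -c "
from h import *
measure();s=bot.observe();print(s['position'],s['wrist_force'],s['time_s'],(s['position']-W)@CX*1e3)"
```

```text
px 365 309 ptr rows 301.87612903225806 306.6507936507937 band rows 305.8637741046832 311.34033687943264
ptr low edge+1.5 -86.65820505725102 ptr upper -83.3958655738631 band [-87.72945947 -93.27256625] GAP 3.8428078042138196
[ 0.58232291 -0.0839101   0.17742771] [-0.10338212  0.10170718  0.12469065] 8.225 4.976142063719324
```

3.8 mm is left, so about 20 mm of rim. I'll stroke 18 mm and then check from closer to straight above.

Call:
{"api": "carry_out", "payload": {
  "increments": [
    [[0.01, 0, 0.07, 0, 0, 0, -1], [0.01, 0, 0.12, 0, 0, 0, -1], [0.01, 0, 0.138, 0, 0, 0, -1], [0.01, 0, 0.144, 0, 0, 0, -1], [0.01, 0, 0.147, 0, 0, 0, -1]]
  ]
}}

```text
time_s: 8.85
position: [0.5827, -0.0788, 0.1062]
ee_rot: [-2.35, -2.084, 0.001]
wrist_force: [-13.0, 4.4, 28.1]
finger_gap: -0.0005
```

Call:
{"api": "carry_out", "payload": {
  "increments": [
    [[-0.006, 0, 0, 0, 0, 0, -1], [-0.018, 0, 0, 0, 0, 0, -1], [-0.03, 0, 0, 0, 0, 0, -1], [-0.036, 0, 0, 0, 0, 0, -1], [-0.036, 0, 0, 0, 0, 0, -1]]
  ]
}}

```text
time_s: 9.48
position: [0.5805, -0.0972, 0.1066]
ee_rot: [2.35, 2.084, -0.001]
wrist_force: [-12.4, -0.3, 18.8]
finger_gap: 0.0
```

Call:
{"api": "carry_out", "payload": {
  "increments": [
    [[0, 0, -0.05, 0, 0, 0, -1], [0, 0, -0.1, 0, 0, 0, -1], [-0.02, -0.02, -0.19, 0, 0, 0, -1], [-0.02, -0.02, -0.2, 0, 0, 0, -1], [-0.02, -0.02, -0.2, 0, 0, 0, -1]]
  ]
}}

```text
time_s: 10.1
position: [0.5703, -0.1056, 0.2052]
ee_rot: [2.35, 2.084, 0.001]
wrist_force: [0.3, -0.2, -0.1]
finger_gap: -0.0002
```

```bash
python3 -c "
from h import *
measure();s=bot.observe();print(s['position'],s['wrist_force'],s['time_s'],(s['position']-W)@CX*1e3)
c=load('wrist');t=shot('side')
f=lambda i:cv2.resize(i,None,fx=6,fy=6,interpolation=cv2.INTER_CUBIC)
cv2.imwrite('pics/w4c.png',np.hstack([f(c['pixels'][255:335,310:375]),f(t['pixels'][220:300,235:300])]))"
```

```text
px 371 270 ptr rows 267.0906906906907 271.57622820919175 band rows 267.0728081321474 272.9577027027027
ptr low edge+1.5 -90.25433339840309 ptr upper -87.20237024754294 band [-87.46341386 -93.46831901] GAP 0.21153303565832005
[ 0.56999615 -0.10536889  0.20443094] [-0.13725824 -0.33012138 -0.36749969] 10.15 -17.774271887550867
```

View pics/w4c.png

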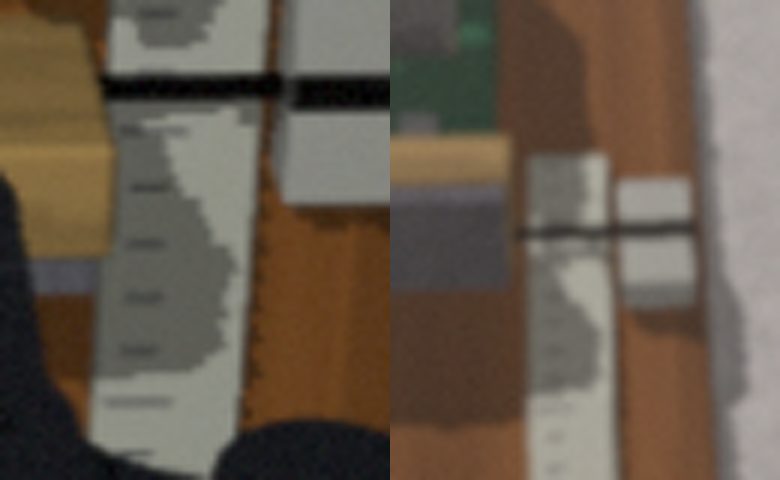

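Both views show the pointer in line with the dark band; the wrist measurement gives 0.2 mm. I'll retreat so the top camera has a clear view for the final cross-check.

Call:
{"api": "carry_out", "payload": {
  "increments": [
    [[0.02, -0.08, -0.05, 0, 0, 0, -1], [0.05, -0.16, -0.1, 0, 0, 0, -1], [0.08, -0.24, -0.12, 0, 0, 0, -1], [0.1, -0.3, -0.12, 0, 0, 0, -1], [0.1, -0.3, -0.12, 0, 0, 0, -1]]
  ]
}}

```text
time_s: 10.82
position: [0.4256, -0.037, 0.2646]
ee_rot: [-2.349, -2.085, 0.001]
wrist_force: [-0.1, -0.4, -0.1]
finger_gap: -0.0002
```

Run:
```python
from h import *
s=bot.observe();print(s['position'],s['wrist_force'],s['time_s'])
t=shot('top');sd=shot('side')
f=lambda i:cv2.resize(i,None,fx=6,fy=6,interpolation=cv2.INTER_CUBIC)
cv2.imwrite('pics/t5.png',f(t['pixels'][180:260,290:410]))
# dark-line centroids (weighted darkness) slice by slice
def cen(c,uvs,axis,z=.024,h=4):
    g=cv2.cvtColor(c['pixels'],cv2.COLOR_BGR2GRAY).astype(float);o=[]
    for u,v in uvs:
        p=g[v-h:v+h+1,u] if axis else g[v,u-h:u+h+1]
        k=p.argmin(); w=np.clip(np.median(p)-p,0,None); w[np.abs(np.arange(2*h+1)-k)>2]=0; d=(w*np.arange(-h,h+1)).sum()/w.sum()
        o.append((u,v+d) if axis else (u+d,v))
    P=onplane(c,o,z); return np.c_[np.array(o),((P-W)@CX)*1e3,((P-W)@CY)*1e3].round(2)
print('side ptr\n',cen(sd,[(u,258) for u in range(324,324)] or [(u,258) for u in range(258,268)],1),'\nband\n',cen(sd,[(u,258) for u in range(275,285)],1))
print('top\n',cen(t,[(330,v) for v in range(197,216)],0))
```

```text
[ 0.42556206 -0.03700688  0.26461905] [-0.0809716  -0.35269312 -0.06650553] 10.825
side ptr
 [[258.   258.43 -90.65 -36.15]
 [259.   258.47 -90.79 -37.94]
 [260.   258.3  -90.45 -39.73]
 [261.   258.05 -89.93 -41.52]
 [262.   257.99 -89.83 -43.31]
 [263.   257.85 -89.56 -45.1 ]
 [264.   257.93 -89.78 -46.89]
 [265.   257.96 -89.9  -48.67]
 [266.   258.09 -90.26 -50.46]
 [267.   258.46 -91.15 -52.24]] 
band
 [[275.   257.84 -90.11 -66.57]
 [276.   257.85 -90.18 -68.36]
 [277.   257.85 -90.24 -70.15]
 [278.   257.83 -90.23 -71.94]
 [279.   257.78 -90.17 -73.73]
 [280.   257.63 -89.88 -75.53]
 [281.   257.56 -89.75 -77.33]
 [282.   257.54 -89.77 -79.12]
 [283.   257.53 -89.79 -80.91]
 [284.   257.52 -89.81 -82.7 ]]
top
 [[330.08 197.   -89.96 -82.16]
 [330.11 198.   -90.25 -79.81]
 [330.01 199.   -90.25 -77.44]
 [329.88 200.   -90.18 -75.06]
 [329.63 201.   -89.83 -72.65]
 [329.55 202.   -89.86 -70.29]
 [329.54 203.   -90.05 -67.95]
 [329.52 204.   -90.24 -65.61]
 [329.51 205.   -90.44 -63.27]
 [329.32 206.   -90.23 -60.89]
 [329.03 207.   -89.79 -58.48]
 [329.05 208.   -90.06 -56.15]
 [329.62 209.   -91.58 -53.98]
 [329.27 210.   -91.01 -51.56]
 [329.07 211.   -90.78 -49.18]
 [328.94 212.   -90.71 -46.83]
 [328.79 213.   -90.59 -44.47]
 [328.71 214.   -90.64 -42.13]
 [328.64 215.   -90.69 -39.8 ]]
```

View pics/t5.png

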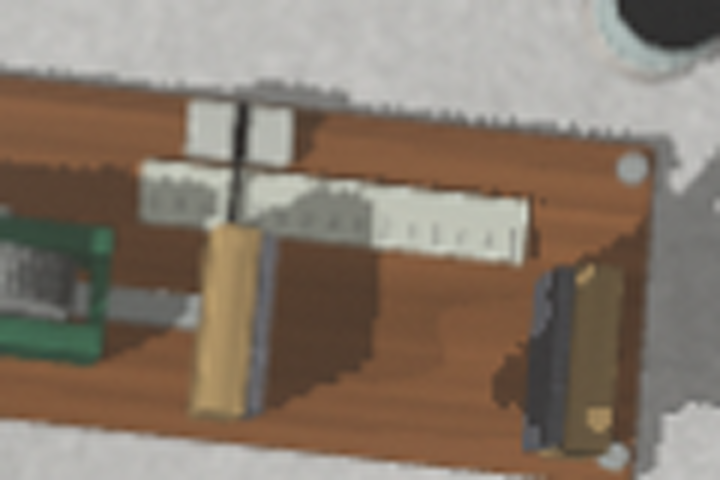

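The clear top view shows the pointer and gauge band as one continuous line at columns 329-330. All three cameras agree to within about 0.5 mm, and the hand is clear. Handing in.

```bash
python3 -c "
from cell import bot
print(bot.sign_off())"
```

```text
the job is handed in; nothing more can be done
None
```

The jaw is set: its pointer is in line with the dark gauge mark, and the job is handed in. I rolled the wheel's top towards the fixed jaw in four strokes of about 18–28 mm with the closed fingertips, checking the pointer between strokes. That moved the jaw about 18 mm.

- **Alignment:** I took "lines up" to mean the middle of the 6 mm band. The last wrist-camera measurement gave 0.2 mm. The clear top and side views agree to about 0.5 mm, which is as fine as the pictures allow.
- **Pressure:** it was usually around 10 N, but reached 20–28 N at the end of the third stroke and the start of the last, above the suggested 5–10 N. It also fell to about 2.6 N at the end of the second stroke. The jaw's travel still matched the wheel's, so I saw no sign of slipping.
- **Clearance:** the hand finished about 0.16 m from the wheel with the fingertips about 0.24 m up, touching nothing, at 10.8 s. The fingers touched only the wheel and never came near the loose items. I did not re-measure the loose items' positions at the end.

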